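# Feel a linear guide for its tight spot

## Robot

A 6-joint arm with a two-finger parallel gripper is mounted at the origin on a cart in front of the work surface, level with it; the furniture and walls round the work are solid. World frame = base frame: x ahead of the robot, y to its left, z up, the work surface at z = 0. Lengths are in m, angles in degrees, forces in N, time in s.
With the tool pointing down it reaches from about 0.25 to 0.725 m from the base axis. Payload 9.7 kg.
Tool frame: the origin (TCP) lies on the centre line of the jaws, within the pads' length; the fingertips stand bot.nose_length ahead of it and the grasp point (between the pads) lies 11 mm behind it (bot.nose_length is the distance from the TCP to the fingertips, in m); z points along the fingers, y is the line along which they close (so a half turn about z gives the same grasp; the last joint's range is limited). The gripper opens to 85 mm and grips with 20 to 120 N. Pads are 22 mm wide; open, the fingers measure 114 mm over their backs; the gripper's body (76 mm by 85 mm) begins 54 mm behind the grasp point. The pads swing forward as they close: fully open they stand 13 mm farther back than shut.
Start: joints at [68.354, 4.979, 10.078, 95.1, 0, 90], TCP at [0.203, 0.511, 0.239] pointing down, gripper open.
Joint ranges: [-179.16, 179.16], [-48.56, 103.87], [-65.8, 70.77], [-126.05, 130.52], [-82.76, 87.17], [-180, 180]. Speed limits (degrees/s): [127.2, 127.2, 147.25, 180, 180, 180].

## Interface

Orientations are given as [roll, pitch, yaw] about the fixed x, y, z axes, in that order (R = Rz(yaw) Ry(pitch) Rx(roll)).
In Python, from workcell import bot gives the robot as it stands. The module is installed in compiled form; this text tells all that it offers.
- The arm moves only by the shell command python3 -m inch 'ROWS' [OPENING] [FORCE]. ROWS is JSON, a list of rows, each a list of 4 numbers: the shift along the world's x, y, z in cm, then the turn about the world's z in degrees. A call has exactly 8 rows; each row is the pose to reach, as a shift and turn from the pose commanded when the call began; what a row does not reach only later rows make up. A row lasts 1/8 s, in which the tool goes at most 62.5 mm and 10.7 degrees, less where a joint would pass 70% of its speed; a pose out of reach is approached as far as the arm can. A call with a gripper value outside its range is refused whole. OPENING is the finger opening in cm, from 0 to 8.54, set as the call begins (- or left out, the last holds). The fingers move at their own pace and stop on an object; FORCE is the grip in N (left out, the last holds). Time passes only in rows, so rows that repeat a pose let the fingers close, or fill a call up. It gives the time, the measured TCP pose, the force, the opening and the grip force at its end, in the units of the state.
- bot.get_obs(): the state, without advancing time (a new reading comes with each control period).
- bot.camera(name): name is "side" or "top"; returns a dict with "img" (420x560x3 uint8, red, green, blue), "fovy" (degrees; the focal length in pixels is half the picture's height over the tangent of half this angle, whatever the lens; pixels are square), "cx", "cy" (the principal point, pixels), "R" (3x3) and "t" (3): a world point X has camera coordinates R X + t. Camera axes: x right, y down, z forward; pixel columns grow to the right and rows downward; lengths in m; the calibration is good to about 2 mm. A picture is of the moment at which its call begins. There is no depth.
- bot.job_done(): hands the job in; it is judged then, once.
Trained networks look in a picture, given as the dict that the camera call returned (one of the last four; its "shot" number tells which), for a name from the list of things; names that differ only in an ending like _2 or _b are one class to them, and where a whole thing is asked for, a point or a joint stands for the part that bears it (a point fixed in the world has none). Each returns a list of dicts, best first, with "score" (0 to 1); they miss things now and then, are a little off and sometimes report something else, mostly with a low value. They report only what shows in the picture. A call takes as long as a camera call.
- bot.find_in(thing, picture): "point" ([column, row] in pixels, amid what is visible of it).
- bot.landmark_of(thing, picture): "point" ([column, row] in pixels: a listed point, or the origin of a listed thing).
The state is a dict: "time": time; "q": joint angles; "qd": joint speeds; "joint_efforts": joint torques, N m; "ee_pos": TCP position; "tcp_rot": TCP orientation; "wrist_force": force on the tool from outside, world axes, zero at the start; "torque": the same for the moment, N m; "opening": finger opening in m; "grasp_force": force on a finger pad.
Only numpy, scipy, OpenCV 4.12 (cv2) and the standard library are available. Lean on these libraries where they do the work, as an engineer would, in place of code of your own. Each camera call takes 0.05 s, during which the arm holds its last target. There are 200 camera calls.

## Task

The folding machine's linear guide is on the bench and has one tight spot that cannot be seen. Slowly and gently stroke the carriage by its black handle up against the left buffer, then all the way up against the right buffer, feeling where it drags; then bring it back, leave it standing squarely on the middle of the tight spot, and let go. Do not ram the buffers, and leave the other things on the bench alone.

Things in the scene. Friction and masses are not known exactly. Their poses are not given: they have to be found in the camera images.
- rail: Linear guide unit, screwed down: aluminium base plate 80 x 330 x 10 mm, steel rail 20 mm wide along its middle, top 24 mm up, and at each end a blue block (56 x 16 mm, 46 mm high) with a black rubber buffer. Origin: middle of the base plate's underside, on the table. y runs along the rail to the left end (as seen from the robot), x across it away from the robot, z up.
- carriage_slide (a joint): Carriage position along the rail in m: 0 in the middle, positive to the left. It meets the left buffer at +0.100, the right one at -0.100. A buffer gives 1 mm per 3 N; never press on it with more than 20 N or move the carriage faster than 0.2 m/s. Free drag is about 1.5 N, and the carriage stays where it is left.
- carriage: Carriage: steel block with green end caps, 58 mm across the rail, 60 mm along it, top 42 mm above the table. Origin: below its middle, at table height; axes as the rail's. The tight spot is 24 mm long, its middle anywhere from -65 to +65 mm on the rail: drag jumps by 5 to 9 N about 12 mm before the middle (from either side), stays up to the middle, then fades.
- handle (a point): Middle of the carriage's handle, 72 mm above the table: a black upright block 30 mm across the rail, 24 mm along it, standing from 46 to 90 mm above the table, fixed on the middle of the carriage.
- pliers: Bystander: blue-handled pliers, 60 x 168 x 15 mm, lying on the table; origin at the middle of the underside.
- masking_tape: Bystander: roll of beige masking tape, 98 mm across, 25 mm high; origin at the middle of the underside.
- bearing_1: Bystander: ball bearing, 52 mm across, 16 mm high; origin at the middle of the underside.
- dosing_cup: Bystander: pale translucent cup, 57 mm across, 49 mm high; origin at the middle of the underside.
- soap_bar: Bystander: white soap bar, 39 x 87 x 24 mm; origin at the middle of the underside.

How it is judged (in metres and radians):
On the way, in this order (a step that is already met when the one before it is completed fails the run):
1. the carriage stands against the left buffer (value of joint carriage_slide above 0.0993 m), for 0.1 s.
2. then the carriage stands against the right buffer (value of joint carriage_slide below -0.0993 m), for 0.1 s.
At the end, for the whole second after the job is handed in: The carriage is at rest, away from the buffers (within 85 mm of the middle of the rail) and stands on the tight spot: rail and carriage press on each other with more than 7 N, which is so within about 8 mm of the middle of the spot (value of joint carriage_slide between -0.085 and 0.085 m and contact force between rail and carriage above 7 N and velocity of joint carriage_slide between -0.005 and 0.005 m/s); the robot touches nothing.
It fails at once if the carriage presses on a buffer (or the rail) with more than 20 N (contact force between rail and carriage above 20 N).
It fails at once if the carriage moves faster than 0.2 m/s (velocity of joint carriage_slide above 0.2 m/s or velocity of joint carriage_slide below -0.2 m/s).
It fails at once if a bystander is moved by more than 20 mm (distance of any of pliers, masking_tape, bearing_1, dosing_cup, soap_bar from where it was at the start of the episode above 0.02 m).
It also fails if it takes over 61 s, if anything falls off the work surface, if the arm or the gripper's body presses on something with over 40 N, if the wrist force passes 120 N, or if a joint passes its speed limit or range.

## Working session

There is one attempt and no reset: what is moved stays moved. The work goes in short steps, Python scripts to look and compute and a shell command to move; the robot and the scene stay as the last step left them, time stands still between calls to the robot, and variables do not carry over. Pictures are saved under pics/ and viewed, at most 10 in all, crops included, and the job is handed in when it is done.

```bash
mkdir -p pics
cat > h.py <<'E'
import numpy as np, cv2
from workcell import bot
def K(c):
    f=c["img"].shape[0]/2/np.tan(np.radians(c["fovy"]/2)); return f,c["cx"],c["cy"]
def ray(c,p):
    f,cx,cy=K(c); R=np.array(c["R"]); t=np.array(c["t"])
    d=R.T@np.array([(p[0]-cx)/f,(p[1]-cy)/f,1]); return -R.T@t,d
def at_z(c,p,z):
    o,d=ray(c,p); return o+d*(z-o[2])/d[2]
def tri(c1,p1,c2,p2):
    o1,d1=ray(c1,p1);o2,d2=ray(c2,p2)
    s=np.linalg.lstsq(np.c_[d1,-d2],o2-o1,rcond=None)[0]
    a=o1+d1*s[0];b=o2+d2*s[1]; return (a+b)/2,np.linalg.norm(a-b)
def save(c,n): cv2.imwrite(f"pics/{n}.png",c["img"][:,:,::-1])
E
python3 - <<'E'
from h import *
np.set_printoptions(precision=4,suppress=True)
s=bot.camera("side");t=bot.camera("top")
save(s,"s0");save(t,"t0")
for n in ["handle","carriage","rail"]:
    a=bot.landmark_of(n,s);b=bot.landmark_of(n,t)
    for x in a[:2]: print(n,"side",x)
    for x in b[:2]: print(n,"top",x)
    if a and b: print(tri(s,a[0]["point"],t,b[0]["point"]))
    if b: print(at_z(t,b[0]["point"],.072 if n=="handle" else 0))
for n in "pliers masking_tape bearing_1 dosing_cup soap_bar".split():
    b=bot.landmark_of(n,t)
    if b: print(n,b[0]["score"],at_z(t,b[0]["point"],0))
print(bot.get_obs(),bot.nose_length)
E
```

```text
handle top {'point': [170.7, 174.4], 'score': 0.89}
[0.5653 0.1507 0.072 ]
carriage side {'point': [271.3, 170.3], 'score': 0.78}
carriage top {'point': [180.5, 182.4], 'score': 0.61}
(array([ 0.5607,  0.1418, -0.0016]), np.float64(0.011353291107962791))
[0.555 0.143 0.   ]
rail side {'point': [278.2, 181.1], 'score': 0.76}
rail side {'point': [209.2, 172.5], 'score': 0.54}
rail top {'point': [204.7, 182.1], 'score': 0.66}
(array([0.5571, 0.0721, 0.0085]), np.float64(0.009053688536484174))
[0.5541 0.075  0.    ]
pliers 0.9 [0.3798 0.1833 0.    ]
masking_tape 0.91 [ 0.4046 -0.0082  0.    ]
bearing_1 0.61 [ 0.403  -0.1855  0.    ]
dosing_cup 0.62 [ 0.4111 -0.1805  0.    ]
soap_bar 0.72 [ 0.547  -0.4407  0.    ]
{'time': 0.65, 'q': array([68.3524,  4.977 , 10.0809, 95.101 , -0.0016, 90.0012]), 'qd': array([ 0.0418, -0.0121, -0.1032, -0.0165, -0.0373,  0.0345]), 'joint_efforts': array([ -0.001 , -51.9897,  46.4746,   0.0011,  -0.0001,  -0.    ]), 'ee_pos': array([0.2029, 0.5112, 0.2393]), 'tcp_rot': array([179.9971,   0.0016, 158.3512]), 'wrist_force': array([ 0.6606, -0.7503,  0.4491]), 'torque': array([ 0.0266,  0.001 , -0.0149]), 'grasp_force': 0.0, 'opening': 0.08531872108462357} 0.008
```

View pics/t0.png

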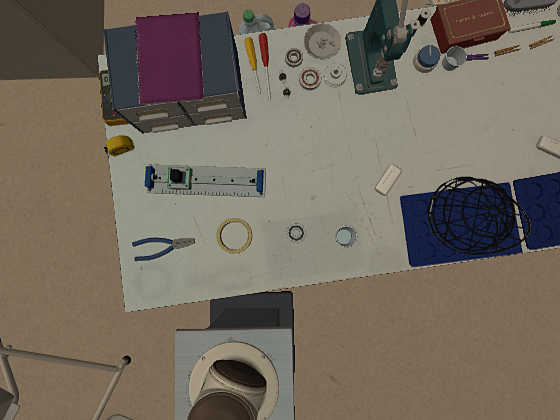

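View pics/s0.png

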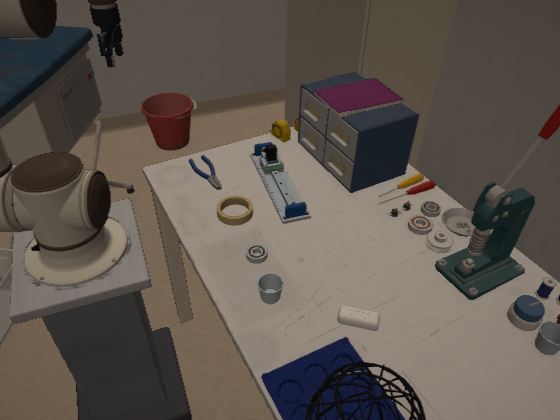

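The top view shows the rail between blue blocks at about (149,178) and (261,181), with the black handle at about (178,176). In the side view the handle is at about (270,152). The network's handle point (171,174) looks a bit far left, so I'll check it with a zoom.

Run:
```python
from h import *
np.set_printoptions(precision=4,suppress=True)
s=bot.camera("side");t=bot.camera("top")
A=cv2.resize(t["img"][155:205,135:275],None,fx=5,fy=5,interpolation=cv2.INTER_CUBIC)
B=cv2.resize(s["img"][130:230,240:320],None,fx=3,fy=3,interpolation=cv2.INTER_CUBIC)
im=np.zeros((560,700,3),np.uint8);im[:250]=A;im[255:555,:240]=B
cv2.imwrite("pics/z.png",im[:,:,::-1])
print(tri(s,(270,152),t,(178,176)), at_z(t,(178,176),.08),bot.find_in("handle",t),bot.find_in("handle",s))
print(at_z(t,(149,178),.046),at_z(t,(261,181),.046),t["R"],t["t"])
```

```text
(array([0.5597, 0.1317, 0.072 ]), np.float64(0.0018290256566796447)) [0.5592 0.1294 0.08  ] [{'point': [178.6, 177.5], 'score': 0.76}] [{'point': [271.7, 157.7], 'score': 0.86}]
[0.5618 0.2165 0.046 ] [ 0.5458 -0.0851  0.046 ] [[-0.0243 -0.9997 -0.0101]
 [-0.995   0.0252 -0.0963]
 [ 0.0965  0.0077 -0.9953]] [-0.1156  0.4843  1.072 ]
```

View pics/z.png

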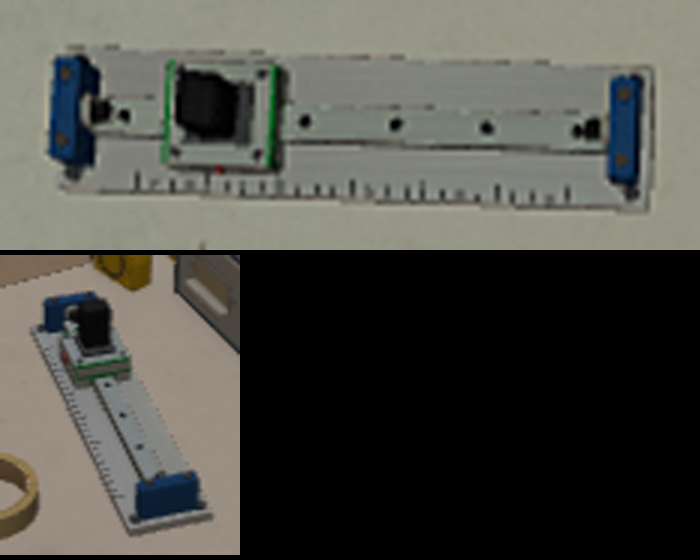

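```bash
python3 -m inch '[[3,-3,0,2],[7,-7.5,0,4],[11,-12,0,7],[15,-16,0,10],[19,-20.5,0,13],[24,-25.5,0,16],[29,-30.5,0,18],[33,-35,0,18]]' 6 20; python3 -m inch '[[1.5,-1.6,-2,0],[2.7,-2.9,-4,0],[2.7,-2.9,-6,0],[2.7,-2.9,-7,0],[2.7,-2.9,-7,0],[2.7,-2.9,-7,0],[2.7,-2.9,-7,0],[2.7,-2.9,-7,0]]'
python3 - <<'E'
from h import *
s=bot.camera("side");t=bot.camera("top");o=bot.get_obs()
im=np.zeros((500,800,3),np.uint8)
im[:,:400]=cv2.resize(s["img"][110:210,230:310],(400,500),interpolation=cv2.INTER_CUBIC);im[:,400:]=cv2.resize(t["img"][140:205,135:187],(400,500),interpolation=cv2.INTER_CUBIC)
cv2.imwrite("pics/a.png",im[:,:,::-1])
for c,h in((s,.072),(t,.072)):
  f,cx,cy=K(c)
  for p in (o["ee_pos"],o["ee_pos"]-[0,0,.008],np.array([.56,.132,.072])):
    q=np.array(c["R"])@p+c["t"]; print(f*q[0]/q[2]+cx,f*q[1]/q[2]+cy)
print(bot.landmark_of("handle",s),o["ee_pos"],o["tcp_rot"],o["wrist_force"])
E
```

```text
time: 1.85
ee_pos: [0.5246, 0.1699, 0.2394]
tcp_rot: [180.0, 0.0, 176.4]
wrist_force: [-0.0, 0.4, -0.2]
opening: 0.0601
grasp_force: 0.0
time: 2.85
ee_pos: [0.5505, 0.1428, 0.1698]
tcp_rot: [180.0, 0.0, 176.4]
wrist_force: [0.2, 0.2, 0.5]
opening: 0.0602
grasp_force: 0.0
265.8752350338667 121.1801019589623
265.8885787704942 123.70131954813553
270.38048355913986 151.90172992001038
162.80180648899452 173.39669261617053
163.78109253606408 173.9806050744234
177.80750286121594 176.22216487996343
[{'point': [272.1, 148.1], 'score': 0.75}, {'point': [277.0, 182.4], 'score': 0.49}] [0.55046106 0.142717   0.16957785] [1.79990977e+02 2.40741024e-02 1.76358505e+02] [-0.29365709  0.06076619  0.68205293]
```

View pics/a.png

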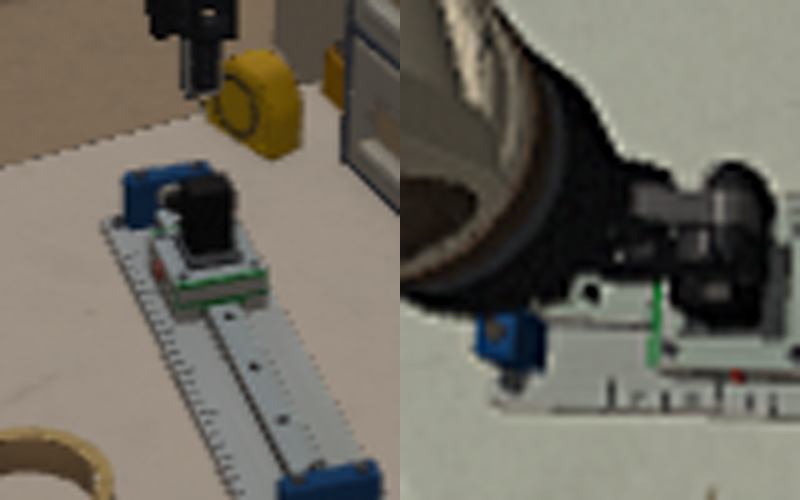

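The side view shows the handle centre at about (271,153), matching the projected (0.560, 0.132, 0.072). The gripper is just above and short of it. I'll descend around it.

```bash
python3 -m inch '[[0.5,-0.5,-1,0],[0.95,-1.05,-3,0],[0.95,-1.05,-5,0],[0.95,-1.05,-7,0],[0.95,-1.05,-9,0],[0.95,-1.05,-10.5,0],[0.95,-1.05,-10.8,0],[0.95,-1.05,-10.8,0]]'
python3 - <<'E'
from h import *
s=bot.camera("side");t=bot.camera("top")
im=np.zeros((500,800,3),np.uint8)
im[:,:400]=cv2.resize(s["img"][110:210,230:310],(400,500),interpolation=cv2.INTER_CUBIC);im[:,400:]=cv2.resize(t["img"][140:205,135:187],(400,500),interpolation=cv2.INTER_CUBIC)
cv2.imwrite("pics/b.png",im[:,:,::-1])
E
```

```text
time: 4.0
ee_pos: [0.5601, 0.1321, 0.0615]
tcp_rot: [180.0, 0.0, 176.3]
wrist_force: [0.2, -0.1, 0.1]
opening: 0.0599
grasp_force: 0.0
```

View pics/b.png

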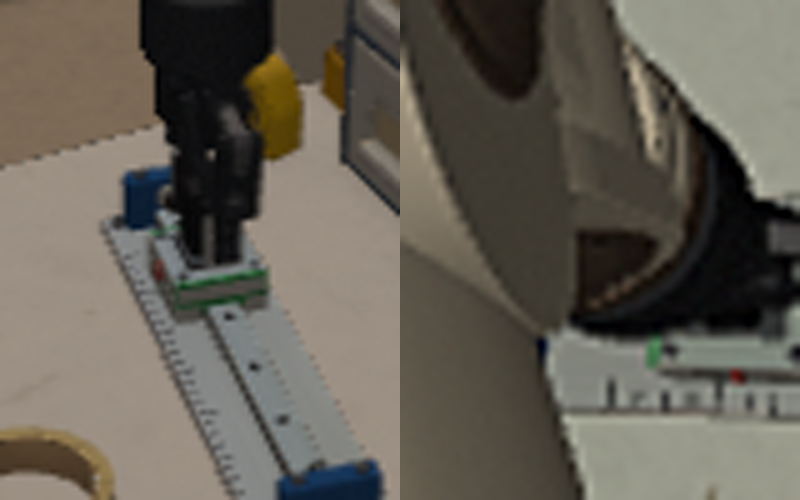

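The fingers straddle the handle around side pixel (271,153), with no contact force. I'll close gently.

```bash
python3 -m inch '[[0,0,0,0],[0,0,0,0],[0,0,0,0],[0,0,0,0],[0,0,0,0],[0,0,0,0],[0,0,0,0],[0,0,0,0]]' 2 20; python3 -c "
from workcell import bot;o=bot.get_obs();print(o['opening'],o['wrist_force'],o['torque'])"
```

```text
time: 5.1
ee_pos: [0.5601, 0.1324, 0.0618]
tcp_rot: [180.0, 0.0, 176.4]
wrist_force: [-0.5, 1.5, 5.4]
opening: 0.0236
grasp_force: 25.0
0.023592142656542116 [-0.48992632  1.4896066   5.44596273] [0.29387412 0.07682135 0.04147061]
```

```bash
python3 -m inch '[[0.01,0.2,0,0],[0.02,0.4,0,0],[0.04,0.6,0,0],[0.05,0.8,0,0],[0.06,1.0,0,0],[0.07,1.2,0,0],[0.08,1.4,0,0],[0.1,1.6,0,0]]'
```

```text
time: 6.1
ee_pos: [0.5611, 0.1479, 0.0619]
tcp_rot: [-180.0, 0.0, 176.3]
wrist_force: [-0.5, -2.3, 7.0]
opening: 0.0237
grasp_force: 25.2
```

```bash
python3 -m inch '[[0.01,0.12,0,0],[0.02,0.25,0,0],[0.03,0.38,0,0],[0.03,0.5,0,0],[0.04,0.62,0,0],[0.05,0.75,0,0],[0.05,0.88,0,0],[0.06,1.0,0,0]]'
```

```text
time: 7.1
ee_pos: [0.5618, 0.1579, 0.0619]
tcp_rot: [-180.0, 0.1, 176.3]
wrist_force: [0.3, -2.5, 6.0]
opening: 0.0235
grasp_force: 25.2
```

```bash
python3 -m inch '[[0.0,0.05,0,0],[0.01,0.1,0,0],[0.01,0.15,0,0],[0.01,0.2,0,0],[0.01,0.25,0,0],[0.02,0.3,0,0],[0.02,0.35,0,0],[0.02,0.4,0,0]]'
```

```text
time: 8.1
ee_pos: [0.562, 0.1619, 0.0619]
tcp_rot: [-180.0, 0.1, 176.3]
wrist_force: [-0.2, -0.7, 5.3]
opening: 0.0236
grasp_force: 25.2
```

```bash
python3 -m inch '[[0.0,0.05,0,0],[0.01,0.1,0,0],[0.01,0.15,0,0],[0.01,0.2,0,0],[0.01,0.25,0,0],[0.02,0.3,0,0],[0.02,0.3,0,0],[0.02,0.3,0,0]]'
```

```text
time: 9.1
ee_pos: [0.5622, 0.1649, 0.0618]
tcp_rot: [-180.0, 0.1, 176.3]
wrist_force: [-0.6, -1.5, 5.4]
opening: 0.0236
grasp_force: 25.2
```

```bash
python3 -m inch '[[0.0,0.05,0,0],[0.01,0.1,0,0],[0.01,0.15,0,0],[0.01,0.2,0,0],[0.01,0.25,0,0],[0.02,0.3,0,0],[0.02,0.3,0,0],[0.02,0.3,0,0]]'
```

```text
time: 10.1
ee_pos: [0.5624, 0.1679, 0.0619]
tcp_rot: [-180.0, 0.1, 176.3]
wrist_force: [-0.9, -1.9, 6.3]
opening: 0.0238
grasp_force: 25.2
```

```bash
python3 -m inch '[[0.0,0.05,0,0],[0.01,0.1,0,0],[0.01,0.15,0,0],[0.01,0.2,0,0],[0.01,0.2,0,0],[0.01,0.2,0,0],[0.01,0.2,0,0],[0.01,0.2,0,0]]'
```

```text
time: 11.1
ee_pos: [0.5625, 0.1696, 0.0619]
tcp_rot: [-180.0, 0.1, 176.3]
wrist_force: [-1.4, -3.0, 6.5]
opening: 0.0237
grasp_force: 25.2
```

```bash
python3 -m inch '[[0.0,0.05,0,0],[0.01,0.1,0,0],[0.01,0.15,0,0],[0.01,0.2,0,0],[0.01,0.2,0,0],[0.01,0.2,0,0],[0.01,0.2,0,0],[0.01,0.2,0,0]]'
```

```text
time: 12.1
ee_pos: [0.5626, 0.1709, 0.0619]
tcp_rot: [-179.9, 0.1, 176.3]
wrist_force: [-0.7, -6.8, 7.4]
opening: 0.0235
grasp_force: 25.3
```

Left buffer reached: the force ramps about 3 N/mm from y≈0.169. Now stroking right.

```bash
python3 -m inch '[[-0.01,-0.2,0,0],[-0.03,-0.45,0,0],[-0.04,-0.7,0,0],[-0.06,-0.95,0,0],[-0.07,-1.2,0,0],[-0.09,-1.45,0,0],[-0.1,-1.7,0,0],[-0.12,-1.95,0,0]]'; python3 -m inch '[[-0.01,-0.25,0,0],[-0.03,-0.5,0,0],[-0.04,-0.75,0,0],[-0.06,-1.0,0,0],[-0.07,-1.2,0,0],[-0.09,-1.4,0,0],[-0.1,-1.6,0,0],[-0.11,-1.75,0,0]]'
```

```text
time: 13.1
ee_pos: [0.5614, 0.1528, 0.0619]
tcp_rot: [180.0, 0.1, 176.4]
wrist_force: [0.6, 1.3, 4.7]
opening: 0.0236
grasp_force: 25.1
time: 14.1
ee_pos: [0.5603, 0.1353, 0.0618]
tcp_rot: [180.0, 0.1, 176.4]
wrist_force: [-1.3, 1.9, 4.7]
opening: 0.0234
grasp_force: 25.1
```

```bash
python3 -m inch '[[-0.01,-0.12,0,0],[-0.02,-0.25,0,0],[-0.02,-0.38,0,0],[-0.03,-0.5,0,0],[-0.04,-0.62,0,0],[-0.05,-0.75,0,0],[-0.05,-0.88,0,0],[-0.06,-1.0,0,0]]'; python3 -m inch '[[-0.01,-0.12,0,0],[-0.02,-0.25,0,0],[-0.02,-0.38,0,0],[-0.03,-0.5,0,0],[-0.04,-0.62,0,0],[-0.05,-0.75,0,0],[-0.05,-0.88,0,0],[-0.06,-1.0,0,0]]'
```

```text
time: 15.1
ee_pos: [0.5597, 0.1253, 0.0618]
tcp_rot: [180.0, 0.1, 176.4]
wrist_force: [-0.4, 0.0, 5.3]
opening: 0.0237
grasp_force: 25.1
time: 16.1
ee_pos: [0.5591, 0.1153, 0.0618]
tcp_rot: [180.0, 0.1, 176.4]
wrist_force: [0.7, 1.4, 5.2]
opening: 0.0238
grasp_force: 25.1
```

```bash
python3 -m inch '[[-0.01,-0.12,0,0],[-0.02,-0.25,0,0],[-0.02,-0.38,0,0],[-0.03,-0.5,0,0],[-0.04,-0.62,0,0],[-0.05,-0.75,0,0],[-0.05,-0.88,0,0],[-0.06,-1.0,0,0]]'; python3 -m inch '[[-0.01,-0.12,0,0],[-0.02,-0.25,0,0],[-0.02,-0.38,0,0],[-0.03,-0.5,0,0],[-0.04,-0.62,0,0],[-0.05,-0.75,0,0],[-0.05,-0.88,0,0],[-0.06,-1.0,0,0]]'
```

```text
time: 17.1
ee_pos: [0.5585, 0.1053, 0.0619]
tcp_rot: [180.0, 0.1, 176.4]
wrist_force: [-0.2, 1.1, 6.2]
opening: 0.0238
grasp_force: 25.1
time: 18.1
ee_pos: [0.5579, 0.0953, 0.0619]
tcp_rot: [180.0, 0.1, 176.4]
wrist_force: [-0.8, 0.6, 5.2]
opening: 0.0239
grasp_force: 25.1
```

```bash
python3 -m inch '[[-0.01,-0.12,0,0],[-0.02,-0.25,0,0],[-0.02,-0.38,0,0],[-0.03,-0.5,0,0],[-0.04,-0.62,0,0],[-0.05,-0.75,0,0],[-0.05,-0.88,0,0],[-0.06,-1.0,0,0]]'; python3 -m inch '[[-0.01,-0.12,0,0],[-0.02,-0.25,0,0],[-0.02,-0.38,0,0],[-0.03,-0.5,0,0],[-0.04,-0.62,0,0],[-0.05,-0.75,0,0],[-0.05,-0.88,0,0],[-0.06,-1.0,0,0]]'
```

```text
time: 19.1
ee_pos: [0.5573, 0.0853, 0.0619]
tcp_rot: [180.0, 0.1, 176.4]
wrist_force: [0.4, 1.5, 5.9]
opening: 0.0235
grasp_force: 25.1
time: 20.1
ee_pos: [0.5567, 0.0753, 0.0619]
tcp_rot: [180.0, 0.1, 176.4]
wrist_force: [-0.7, 1.4, 5.7]
opening: 0.0233
grasp_force: 25.1
```

```bash
python3 -m inch '[[-0.01,-0.12,0,0],[-0.02,-0.25,0,0],[-0.02,-0.38,0,0],[-0.03,-0.5,0,0],[-0.04,-0.62,0,0],[-0.05,-0.75,0,0],[-0.05,-0.88,0,0],[-0.06,-1.0,0,0]]'; python3 -m inch '[[-0.01,-0.12,0,0],[-0.02,-0.25,0,0],[-0.02,-0.38,0,0],[-0.03,-0.5,0,0],[-0.04,-0.62,0,0],[-0.05,-0.75,0,0],[-0.05,-0.88,0,0],[-0.06,-1.0,0,0]]'
```

```text
time: 21.1
ee_pos: [0.556, 0.0653, 0.0618]
tcp_rot: [180.0, 0.0, 176.4]
wrist_force: [-1.0, 1.5, 5.8]
opening: 0.0236
grasp_force: 25.2
time: 22.1
ee_pos: [0.5554, 0.0552, 0.0619]
tcp_rot: [180.0, 0.0, 176.4]
wrist_force: [0.6, 2.2, 5.4]
opening: 0.0236
grasp_force: 25.2
```

```bash
python3 -m inch '[[-0.01,-0.12,0,0],[-0.02,-0.25,0,0],[-0.02,-0.38,0,0],[-0.03,-0.5,0,0],[-0.04,-0.62,0,0],[-0.05,-0.75,0,0],[-0.05,-0.88,0,0],[-0.06,-1.0,0,0]]'
```

```text
time: 23.1
ee_pos: [0.5548, 0.0453, 0.0618]
tcp_rot: [180.0, 0.0, 176.4]
wrist_force: [-0.5, 1.8, 6.0]
opening: 0.0238
grasp_force: 25.2
```

```bash
python3 -m inch '[[-0.01,-0.12,0,0],[-0.02,-0.25,0,0],[-0.02,-0.38,0,0],[-0.03,-0.5,0,0],[-0.04,-0.62,0,0],[-0.05,-0.75,0,0],[-0.05,-0.88,0,0],[-0.06,-1.0,0,0]]'
```

```text
time: 24.1
ee_pos: [0.5542, 0.036, 0.0619]
tcp_rot: [179.9, 0.0, 176.4]
wrist_force: [-0.7, 6.5, 5.5]
opening: 0.0239
grasp_force: 25.1
```

```bash
python3 -m inch '[[-0.01,-0.12,0,0],[-0.02,-0.25,0,0],[-0.02,-0.38,0,0],[-0.03,-0.5,0,0],[-0.04,-0.62,0,0],[-0.05,-0.75,0,0],[-0.05,-0.88,0,0],[-0.06,-1.0,0,0]]'
```

```text
time: 25.1
ee_pos: [0.5536, 0.0257, 0.0619]
tcp_rot: [179.9, 0.0, 176.4]
wrist_force: [-0.8, 5.0, 5.3]
opening: 0.0238
grasp_force: 25.2
```

```bash
python3 -m inch '[[-0.01,-0.12,0,0],[-0.02,-0.25,0,0],[-0.02,-0.38,0,0],[-0.03,-0.5,0,0],[-0.04,-0.62,0,0],[-0.05,-0.75,0,0],[-0.05,-0.88,0,0],[-0.06,-1.0,0,0]]'
```

```text
time: 26.1
ee_pos: [0.5529, 0.0152, 0.0618]
tcp_rot: [180.0, 0.0, 176.4]
wrist_force: [-0.7, 1.7, 5.8]
opening: 0.0237
grasp_force: 25.2
```

```bash
python3 -m inch '[[-0.02,-0.25,0,0],[-0.03,-0.5,0,0],[-0.05,-0.75,0,0],[-0.06,-1.0,0,0],[-0.08,-1.25,0,0],[-0.09,-1.5,0,0],[-0.11,-1.75,0,0],[-0.12,-2.0,0,0]]'; python3 -m inch '[[-0.01,-0.25,0,0],[-0.03,-0.5,0,0],[-0.05,-0.75,0,0],[-0.06,-1.0,0,0],[-0.07,-1.2,0,0],[-0.09,-1.4,0,0],[-0.1,-1.6,0,0],[-0.11,-1.8,0,0]]'
```

```text
time: 27.1
ee_pos: [0.5517, -0.0048, 0.0619]
tcp_rot: [180.0, 0.0, 176.4]
wrist_force: [-1.0, 1.6, 6.5]
opening: 0.0239
grasp_force: 25.2
time: 28.1
ee_pos: [0.5506, -0.0228, 0.0618]
tcp_rot: [180.0, 0.0, 176.4]
wrist_force: [-0.9, 1.2, 6.3]
opening: 0.0236
grasp_force: 25.2
```

```bash
python3 -m inch '[[-0.0,-0.05,0,0],[-0.01,-0.1,0,0],[-0.01,-0.15,0,0],[-0.02,-0.2,0,0],[-0.02,-0.25,0,0],[-0.02,-0.3,0,0],[-0.03,-0.35,0,0],[-0.03,-0.4,0,0]]'; python3 -m inch '[[-0.0,-0.05,0,0],[-0.01,-0.1,0,0],[-0.01,-0.15,0,0],[-0.02,-0.2,0,0],[-0.02,-0.25,0,0],[-0.02,-0.3,0,0],[-0.02,-0.3,0,0],[-0.02,-0.3,0,0]]'
```

```text
time: 29.1
ee_pos: [0.5504, -0.0268, 0.0618]
tcp_rot: [180.0, 0.0, 176.4]
wrist_force: [-1.1, 1.5, 6.0]
opening: 0.0237
grasp_force: 25.2
time: 30.1
ee_pos: [0.5501, -0.0298, 0.0618]
tcp_rot: [180.0, 0.0, 176.4]
wrist_force: [-1.4, 1.7, 6.0]
opening: 0.0238
grasp_force: 25.2
```

```bash
python3 -m inch '[[-0.0,-0.05,0,0],[-0.01,-0.1,0,0],[-0.01,-0.15,0,0],[-0.01,-0.2,0,0],[-0.01,-0.2,0,0],[-0.01,-0.2,0,0],[-0.01,-0.2,0,0],[-0.01,-0.2,0,0]]'
```

```text
time: 31.1
ee_pos: [0.55, -0.0315, 0.0618]
tcp_rot: [180.0, 0.0, 176.4]
wrist_force: [-1.4, 2.0, 6.2]
opening: 0.0238
grasp_force: 25.2
```

```bash
python3 -m inch '[[-0.0,-0.05,0,0],[-0.01,-0.1,0,0],[-0.01,-0.15,0,0],[-0.01,-0.2,0,0],[-0.01,-0.2,0,0],[-0.01,-0.2,0,0],[-0.01,-0.2,0,0],[-0.01,-0.2,0,0]]'
```

```text
time: 32.1
ee_pos: [0.55, -0.0329, 0.0619]
tcp_rot: [179.9, 0.0, 176.4]
wrist_force: [-1.0, 6.2, 6.3]
opening: 0.0237
grasp_force: 25.2
```

```bash
python3 -m inch '[[0.01,0.2,0,0],[0.03,0.5,0,0],[0.05,0.8,0,0],[0.07,1.1,0,0],[0.09,1.4,0,0],[0.1,1.7,0,0],[0.12,2.0,0,0],[0.14,2.3,0,0]]'; python3 -m inch '[[0.02,0.3,0,0],[0.04,0.6,0,0],[0.05,0.9,0,0],[0.07,1.2,0,0],[0.09,1.5,0,0],[0.1,1.7,0,0],[0.11,1.9,0,0],[0.12,2.0,0,0]]'
```

```text
time: 33.1
ee_pos: [0.5513, -0.0111, 0.0619]
tcp_rot: [-180.0, 0.0, 176.3]
wrist_force: [-1.5, -2.3, 6.1]
opening: 0.0237
grasp_force: 25.2
time: 34.1
ee_pos: [0.5525, 0.0089, 0.0618]
tcp_rot: [-180.0, 0.0, 176.3]
wrist_force: [-1.8, -2.1, 7.2]
opening: 0.024
grasp_force: 25.2
```

```bash
python3 -m inch '[[0.0,0.04,0,0],[0.01,0.08,0,0],[0.01,0.12,0,0],[0.01,0.16,0,0],[0.01,0.2,0,0],[0.02,0.24,0,0],[0.02,0.27,0,0],[0.02,0.3,0,0]]'
```

```text
time: 35.1
ee_pos: [0.5527, 0.0118, 0.0619]
tcp_rot: [-180.0, 0.0, 176.3]
wrist_force: [-2.0, -1.5, 6.0]
opening: 0.0239
grasp_force: 25.2
```

```bash
python3 -m inch '[[0.0,0.04,0,0],[0.01,0.08,0,0],[0.01,0.12,0,0],[0.01,0.16,0,0],[0.01,0.2,0,0],[0.02,0.24,0,0],[0.02,0.27,0,0],[0.02,0.3,0,0]]'
```

```text
time: 36.1
ee_pos: [0.5529, 0.0148, 0.0618]
tcp_rot: [-180.0, 0.0, 176.3]
wrist_force: [-1.4, -1.7, 5.7]
opening: 0.0237
grasp_force: 25.2
```

```bash
python3 -m inch '[[0.0,0.04,0,0],[0.01,0.08,0,0],[0.01,0.12,0,0],[0.01,0.16,0,0],[0.01,0.2,0,0],[0.02,0.24,0,0],[0.02,0.27,0,0],[0.02,0.3,0,0]]'
```

```text
time: 37.1
ee_pos: [0.5531, 0.0178, 0.0618]
tcp_rot: [-180.0, 0.0, 176.3]
wrist_force: [-0.9, -1.3, 6.2]
opening: 0.0238
grasp_force: 25.2
```

```bash
python3 -m inch '[[0.0,0.04,0,0],[0.01,0.08,0,0],[0.01,0.12,0,0],[0.01,0.16,0,0],[0.01,0.2,0,0],[0.02,0.24,0,0],[0.02,0.27,0,0],[0.02,0.3,0,0]]'
```

```text
time: 38.1
ee_pos: [0.5533, 0.0208, 0.0618]
tcp_rot: [-180.0, 0.0, 176.3]
wrist_force: [-1.3, -0.4, 6.7]
opening: 0.0235
grasp_force: 25.2
```

```bash
python3 -m inch '[[0.0,0.04,0,0],[0.01,0.08,0,0],[0.01,0.12,0,0],[0.01,0.16,0,0],[0.01,0.2,0,0],[0.02,0.24,0,0],[0.02,0.27,0,0],[0.02,0.3,0,0]]'
```

```text
time: 39.1
ee_pos: [0.5534, 0.0232, 0.0619]
tcp_rot: [-179.9, 0.0, 176.3]
wrist_force: [-2.1, -5.0, 6.4]
opening: 0.024
grasp_force: 25.2
```

```bash
python3 -m inch '[[0.01,0.08,0,0],[0.01,0.16,0,0],[0.02,0.24,0,0],[0.02,0.32,0,0],[0.03,0.4,0,0],[0.03,0.48,0,0],[0.04,0.54,0,0],[0.04,0.6,0,0]]'
```

```text
time: 40.1
ee_pos: [0.5538, 0.0292, 0.0618]
tcp_rot: [-179.9, 0.0, 176.3]
wrist_force: [-1.7, -6.1, 6.7]
opening: 0.0239
grasp_force: 25.3
```

```bash
python3 -m inch '[[0.0,0.05,0,0],[0.01,0.1,0,0],[0.01,0.15,0,0],[0.01,0.2,0,0],[0.01,0.25,0,0],[0.02,0.3,0,0],[0.02,0.35,0,0],[0.02,0.4,0,0]]'
```

```text
time: 41.1
ee_pos: [0.554, 0.0333, 0.0619]
tcp_rot: [-179.9, 0.0, 176.3]
wrist_force: [-1.6, -6.0, 6.9]
opening: 0.0239
grasp_force: 25.3
```

```bash
python3 -m inch '[[0,0,0,0],[0,0,0,0],[0,0,0,0],[0,0,0,0],[0,0,0,0],[0,0,0,0],[0,0,0,0],[0,0,0,0]]' 6; python3 -m inch '[[0,0,0.5,0],[0,0,1.5,0],[0,0,3,0],[0,0,5,0],[0,0,7,0],[0,0,9,0],[0,0,11,0],[0,0,12,0]]'
python3 -m inch '[[-3,0,2,0],[-7,0,3,0],[-11,0,3,0],[-15,0,3,0],[-19,0,3,0],[-22,0,3,0],[-22,0,3,0],[-22,0,3,0]]'
python3 - <<'E'
from h import *
s=bot.camera("side");t=bot.camera("top")
im=np.zeros((500,800,3),np.uint8)
im[:,:400]=cv2.resize(s["img"][130:230,240:320],(400,500),interpolation=cv2.INTER_CUBIC);im[:300,400:]=cv2.resize(t["img"][140:245,135:275],(400,300),interpolation=cv2.INTER_CUBIC)
cv2.imwrite("pics/c.png",im[:,:,::-1]);print(bot.find_in("handle",s))
f,cx,cy=K(s);q=np.array(s["R"])@np.array([.554,.033,.072])+s["t"]; print(f*q[0]/q[2]+cx,f*q[1]/q[2]+cy)
E
```

```text
time: 42.1
ee_pos: [0.554, 0.0341, 0.0613]
tcp_rot: [180.0, -0.0, 176.4]
wrist_force: [-0.2, 0.0, -0.5]
opening: 0.0597
grasp_force: 0.0
time: 43.1
ee_pos: [0.5544, 0.0342, 0.1834]
tcp_rot: [180.0, 0.1, 176.4]
wrist_force: [-0.8, -0.2, -1.0]
opening: 0.0598
grasp_force: 0.0
time: 44.1
ee_pos: [0.3346, 0.0342, 0.2115]
tcp_rot: [180.0, 0.1, 176.4]
wrist_force: [0.5, 0.1, -0.4]
opening: 0.0602
grasp_force: 0.0
[{'point': [281.0, 180.7], 'score': 0.94}]
280.95604578753114 171.30182513658949
```

View pics/c.png

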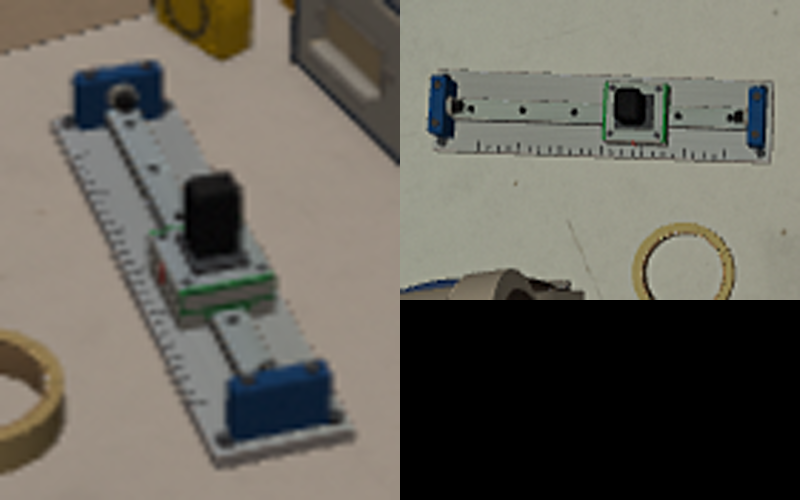

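The carriage stands free. Its handle is at side pixel about (282,172), as predicted (281,171), and the gripper is clear of everything. Handing in.

```bash
python3 -c "
from workcell import bot;print(bot.job_done())"
```

```text
the job is handed in; nothing more can be done
None
```

The job is handed in, with no verdict returned: I stroked the carriage gently to both buffers (about 5 N on each), felt the tight spot about 35 mm right of the rail's middle, left the carriage there with drag still high, and moved the gripper clear by about 44 s.

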